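# Clamp the glued pin box in the gluing stand

## Task

The lid of the small wooden pin box has just been glued and must be pressed while it sets. Slide the red clamp's free jaw down its upright bar until its foot bears on the box and the jaw tilts back and binds, then turn the black knob clockwise until the foot presses the box firmly, with about 18 newtons and never more than 30. Let go, leaving the box clamped where it stands and the things round the stand undisturbed.

Things in the scene. Friction and masses are not known exactly. Their poses are not given: they have to be found in the camera images.
- stand: gluing stand fixed to the worktop: plywood board 170 x 130 x 15 mm with an upright steel bar 18 x 8 mm, its top 158 mm above the worktop. Origin: centre of the board's underside; z up; the bar's centre is at x = +55 mm, y = 0, and the clamp's arm reaches from it toward -x, over the board.
- thumb_rest (a point): black ribbed thumb rest, 22 x 24 mm, on the red arm of the free jaw, 29 mm from the bar's centre line; the point is the middle of its flat top: the place to push the jaw straight down, hand clear of the knob (56 mm off, its top 31 mm higher) and of the bar. The jaw slides against some 3 to 8 N, needs 20 to 55 mm of travel and stays where it is left. x and y axes as the stand's.
- jaw_tilt (a joint): rocking of the free jaw on its bar, rad: -0.05 with its nose hanging (free), +0.04 to +0.08 nose up and bound. Once the foot bears on the box the collar sinks some 7 to 10 mm more as the jaw rocks over and jams; a push of 16 to 20 N on the thumb rest jams it well (foot force then some 3 to 12 N). Pushing down on the knob keeps the nose down and the jaw does not bind.
- knob_grip (a point): black fluted round knob of the clamp screw, 32 mm across, 24 mm high, axis upright when bound, white pointer line on top, 85 mm from the bar's centre line toward the stand's -x; the point is on its axis at half its height, 32 mm above the red arm's top (20 mm of bare screw between).
- knob (a joint): turn of the knob, rad; grows clockwise from above (tightening), starts at 0 to 0.3, stop at 7. The screw advances 8 mm a turn; with the jaw bound the knob itself sinks about 5 mm a turn (0.8 mm a radian), so the hand should follow it down. It takes some 0.05 N m free, up to about 0.2 N m tight, and stays where it is left. 1 to 4 rad are needed, by the force left from the push.
- foot: round sprung foot under the clamp screw, 24 mm across, with a flat black rubber face. Its face is 78 mm below the knob point when free and comes 1 mm nearer to it for each 6 N of pressing force; with the jaw bound each radian of knob turn adds about 4 N. Origin: centre of its face; axes turn with the knob.
- pin_box: loose wooden pin box with a flat lid, 62 x 85 x 36 mm, standing on the board under the foot. Origin: centre of its underside; z up.
- eraser: bystander: blue and white eraser, 21 x 45 x 13 mm. Origin: centre of its underside.
- bolt_gauge: bystander: brass weight with a small neck and head, 38 mm across, 48 mm high. Origin: centre of its underside.
- rock_sample: bystander: smooth grey-white pebble, 44 x 60 x 32 mm, beside the board. Origin: centre of its underside.

How it is judged:
On the way, in this order (a step that is already met when the one before it is completed fails the run):
1. the free jaw is slid down: its foot bears on the box and the jaw is tilted nose up on its bar (contact force between foot and pin_box above 0.5 N and value of joint jaw_tilt above 0.02 rad), for 0.2 s.
2. the knob is turned until the foot presses the box with 13 to 24 N (value of joint knob above 0.8 rad and contact force between foot and pin_box between 13 and 24 N), for 0.2 s.
At the end, for the whole second after the job is handed in: The jaw is tilted back and bound on its bar (jaw_tilt over 0.02 rad), the knob has been tightened past 0.8 rad and the foot presses the pin box with 13 to 24 N by itself; the box stands flat (within 0.05 rad) and within 8 mm of where it was (all of step 2 and value of joint jaw_tilt above 0.02 rad and distance of pin_box from where it was at the start of the episode below 0.008 m and angle between pin_box's own z axis and vertical below 0.05 rad); the robot touches nothing.
It fails at once if the box is pressed with more than 30 N (contact force between foot and pin_box above 30 N).
It fails at once if a bystander is moved more than 20 mm (distance of any of rock_sample, eraser, bolt_gauge from where it was at the start of the episode above 0.02 m).
It also fails if it takes over 67 s, if anything falls off the work surface, if the arm or the gripper's body presses on something with over 40 N, if the wrist force passes 120 N, or if a joint passes its speed limit or range.

## Robot

A 6-joint arm with a two-finger parallel gripper is mounted at the origin on a cart in front of the work surface, level with it; the furniture and walls round the work are solid. World frame = base frame: x ahead of the robot, y to its left, z up, the work surface at z = 0. Lengths are in m, angles in rad, forces in N, time in s.
With the tool pointing down it reaches from about 0.15 to 0.775 m from the base axis. Payload 6.1 kg.
Tool frame: the origin (TCP) lies midway between the tips of the shut fingers; the grasp point (between the pads) lies 19 mm behind it; z points along the fingers, y is the line along which they close (so a half turn about z gives the same grasp; the last joint's range is limited). The gripper opens to 85 mm and grips with 20 to 120 N. Pads are 22 mm wide; open, the fingers measure 114 mm over their backs; the gripper's body (76 mm by 85 mm) begins 54 mm behind the grasp point. The pads swing forward as they close: fully open they stand 13 mm farther back than shut.
Start: joints at [-1.145, 0.126, -0.04, 1.405, 0, 1.571], TCP at [0.217, -0.478, 0.231] pointing down, gripper open.
Joint ranges: [-2.72, 2.72], [-0.95, 1.95], [-1.27, 1.35], [-1.78, 2.02], [-1.46, 1.47], [-3.14, 3.14]. Speed limits (rad/s): [2.39, 2.39, 3.01, 3.14, 3.14, 3.14].

## Interface

Orientations are given as a unit quaternion [x, y, z, w].
In Python, from bench import env, optics, workorder gives the robot as it stands.
- The arm moves only by the shell command python3 -m handwheel 'ROWS'. ROWS is JSON, a list of rows, each an object of numbers: "tx", "ty", "tz": the shift along the world's x, y, z in cm; "rx", "ry", "rz": the turn, a rotation vector about the world's x, y, z in rad; "hand": the finger opening in cm, from 0 to 8.54. A call has 1 to 12 rows; each row shifts and turns the commanded pose from where the row before left it; what a row does not reach is not made up. A row lasts 1/8 s, in which the tool goes at most 62.5 mm and 10.7 degrees, less where a joint would pass 70% of its speed; a pose out of reach is approached as far as the arm can. A call is refused whole if a number of a shift passes 6.25 or a number of a turn 0.188, either way. A call with a gripper value outside its range is refused whole. The fingers move at their own pace and stop on an object; the grip force is fixed at half the most. Time passes only in rows, so rows that do not move let the fingers close. It gives the time, the measured TCP pose, the force, the opening and the grip force at its end, in the units of the state.
- env.read_state(): the state, without advancing time (a new reading comes with each control period).
- optics.camera(name): name is "scene" or "top" or "wrist"; returns a dict with "img" (384x512x3 uint8, red, green, blue), "depth" (384x512 float32, m along the optical axis (not along the pixel's ray), 0 where there is no reading), "intrinsics" (3x3 intrinsics, pixels), "D" ([k1, k2, p1, p2, k3] as OpenCV has them; the pictures are not rectified), "R" (3x3) and "t" (3): a world point X has camera coordinates R X + t. Camera axes: x right, y down, z forward; pixel columns grow to the right and rows downward; lengths in m; the calibration is good to about 2 mm. A picture is of the moment at which its call begins.
- workorder.finish_job(): hands the job in; it is judged then, once.
The state is a dict: "time_s": time; "joint_positions": joint angles; "joint_velocities": joint speeds; "tau": joint torques, N m; "ee_pos": TCP position; "eef_rot": TCP orientation; "contact_force": force on the tool from outside, world axes, zero at the start; "moment": the same for the moment, N m; "finger_gap": opening from 0.0 (shut) to 1.0 (fully open); "grasp_force": force on a finger pad.
Only numpy, scipy, OpenCV 4.12 (cv2) and the standard library are available. Lean on these libraries where they do the work, as an engineer would, in place of code of your own. Each camera call takes 0.05 s, during which the arm holds its last target. There are 200 camera calls.

## Working session

There is one attempt and no reset: what is moved stays moved. The work goes in short steps, Python scripts to look and compute and a shell command to move; the robot and the scene stay as the last step left them, time stands still between calls to the robot, and variables do not carry over. Pictures are saved under pics/ and viewed, at most 10 in all, crops included, and the job is handed in when it is done.

```bash
mkdir -p pics; ls; cat > h.py <<'E'
import numpy as np, cv2
from bench import env, optics
def snap(n, f=None):
    c=optics.camera(n)
    np.savez(f'/tmp/{f or n}.npz',**{k:np.asarray(v) for k,v in c.items()})
    if f: cv2.imwrite(f'pics/{f}.png',c['img'][:,:,::-1])
    return c
def load(f): return dict(np.load(f'/tmp/{f}.npz'))
def ray(c,uv):
    p=cv2.undistortPoints(np.array([[uv]],float),c['intrinsics'],c['D'])[0,0]
    R=c['R']; return -R.T@c['t'], R.T@np.array([p[0],p[1],1])
def onz(c,uv,z):
    o,d=ray(c,uv); return o+d*(z-o[2])/d[2]
def cloud(c):
    h,w=c['depth'].shape; v,u=np.mgrid[:h,:w]
    p=cv2.undistortPoints(np.stack([u.ravel(),v.ravel()],1).astype(float)[:,None],c['intrinsics'],c['D'])[:,0]
    d=c['depth'].ravel()[:,None]
    return ((np.c_[p,np.ones(len(p))]*d-c['t'])@c['R']).reshape(h,w,3)
def two(c1,a,c2,b):
    o,d=ray(c1,a);q,e=ray(c2,b)
    s=np.linalg.lstsq(np.c_[d,-e],q-o,rcond=None)[0]
    A,B=o+d*s[0],q+e*s[1]; return (A+B)/2,np.linalg.norm(A-B)
E
python3 - <<'E'
from h import *
a=snap('scene','scene0');b=snap('top','top0')
cv2.imwrite('pics/both0.png',cv2.resize(np.hstack([a['img'],b['img']])[:,:,::-1],(800,300)))
s=env.read_state();print(s)
for c in(a,b):print(-c['R'].T@c['t'],c['R'][2])
E
```

```text
pics
{'time_s': 0.1, 'joint_positions': array([-1.14501549e+00,  1.26364106e-01, -4.04550169e-02,  1.40538405e+00,
        3.85780314e-05,  1.57081113e+00]), 'joint_velocities': array([ 0.00076812, -0.00290355,  0.00474505,  0.00057856, -0.00029294,
        0.00217738]), 'tau': array([-6.21222734e-04, -4.36905885e+01,  3.53603947e+01,  1.37936082e-02,
       -5.76157072e-05, -1.71820659e-05]), 'ee_pos': array([ 0.21671374, -0.47781618,  0.23060682]), 'eef_rot': array([ 9.77425619e-01,  2.11278641e-01, -1.29775073e-04, -6.91617772e-04]), 'contact_force': array([-0.15005342,  0.34711735,  0.79606952]), 'moment': array([-0.01351126, -0.01840063,  0.0311536 ]), 'grasp_force': 0.0, 'finger_gap': 1.000493341944857}
[ 0.52554012 -0.62543986  0.85331841] [ 0.0116015   0.52708204 -0.84973521]
[ 0.45236105 -0.16286513  1.08081511] [ 0.07826945 -0.02631053 -0.99658499]
```

View pics/scene0.png

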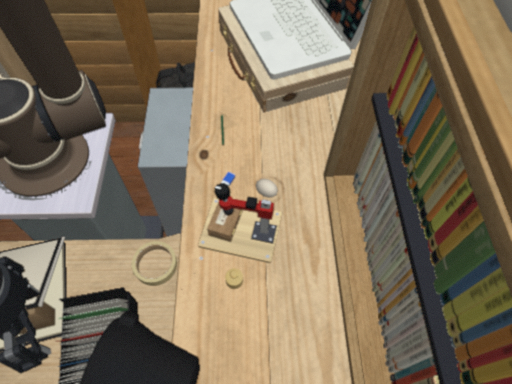

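View pics/top0.png

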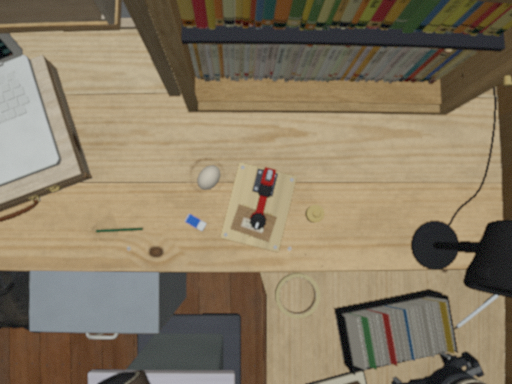

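The stand is at about (243,225) in the scene view and (260,205) in the top view: red arm, black knob at (222,191) and (257,222). The pebble, eraser and brass weight stand round it. Next I'll measure and zoom in.

```bash
python3 - <<'E'
from h import *
a=load('scene0');b=load('top0')
A=cv2.resize(a['img'][165:295,190:290],(400,520),interpolation=2);B=cv2.resize(b['img'][150:280,185:335][:, 25:125],(400,520),interpolation=2)
cv2.imwrite('pics/zoom0.png',np.hstack([A,B])[:,:,::-1])
for n,c in(('s',a),('t',b)):
    P=cloud(c);im=c['img'].astype(int);r,g,bl=im[...,0],im[...,1],im[...,2]
    roi=np.zeros(r.shape,bool)
    if n=='s': roi[165:295,190:290]=1
    else: roi[150:280,185:335]=1
    red=roi&(r>90)&(g<60)&(bl<70); blk=roi&(im.max(2)<55)
    for nm,m in(('red',red),('blk',blk)):
        k,l,st,ce=cv2.connectedComponentsWithStats(m.astype(np.uint8))
        for i in range(1,k):
            if st[i,4]>12:
                p=P[l==i]; print(n,nm,st[i],ce[i].round(1),np.median(p,0).round(4),p[:,2].min().round(3),p[:,2].max().round(3))
E
```

```text
s red [220 196  26  13 188] [232.  203.3] [ 0.4933 -0.2143  0.1316] 0.121 0.853
s red [256 203  17  13  98] [263.7 208.9] [ 0.5586 -0.2334  0.14  ] 0.122 0.144
s blk [215 184  14  16 144] [222.5 192.1] [ 0.4789 -0.2124  0.1742] 0.157 0.853
s blk [246 198  10  12  97] [250.8 203.3] [ 0.5344 -0.2241  0.147 ] 0.137 0.151
s blk [225 209   8   6  32] [228.5 211.2] [ 0.4866 -0.2116  0.0942] 0.09 0.101
t red [260 168  15  18 116] [267.  178.6] [ 0.5541 -0.221   0.1408] 0.02 0.147
t red [253 195  14  20 115] [260.7 204.7] [ 0.5064 -0.2115  0.133 ] 0.129 0.17
t blk [259 185  13  11 108] [264.7 190.1] [ 0.5339 -0.2185  0.1481] 0.143 0.152
t blk [251 214  14  14 122] [257.9 219.5] [ 0.4782 -0.2047  0.1754] 0.171 0.18
```

View pics/zoom0.png

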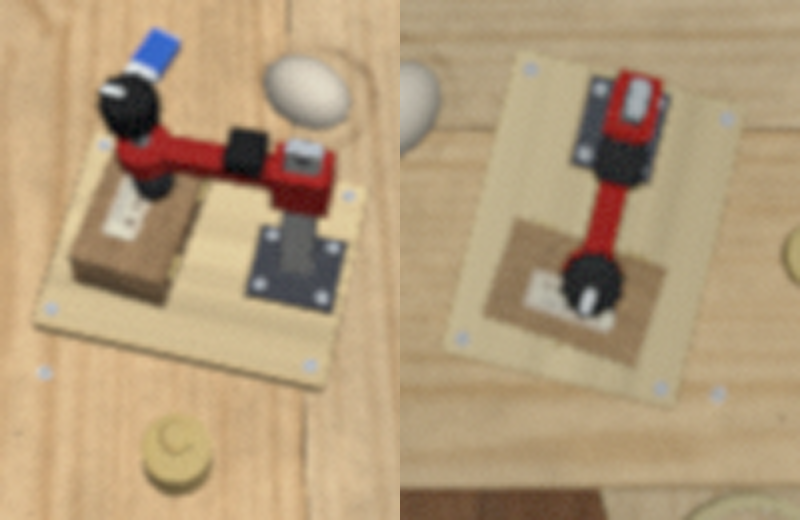

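```bash
python3 - <<'E'
from h import *
a=load('scene0');b=load('top0')
for n,c in(('s',a),('t',b)):
    P=cloud(c);im=c['img'].astype(int);mx=im.max(2)
    blk=(mx<70)
    X=P.reshape(-1,3)[blk.ravel()]
    for nm,q,r,zl,zh in(('rest',(.534,-.22),.025,.142,.156),('knob',(.478,-.207),.03,.168,.19)):
        s=X[(np.hypot(*(X[:,:2]-q).T)<r)&(X[:,2]>zl)&(X[:,2]<zh)]
        print(n,nm,len(s),s.mean(0).round(4),((s.min(0)+s.max(0))/2).round(4),np.percentile(s[:,2],[10,50,90]).round(4))
    # bar top & box top & board
    for nm,zl,zh in(('box',.046,.056),('board',.011,.019)):
        roi=(np.abs(P[...,0]-.5)<.13)&(np.abs(P[...,1]+.21)<.13)&(P[...,2]>zl)&(P[...,2]<zh)
        s=P[roi]; r=cv2.minAreaRect((s[:,:2]*1000).astype(np.float32)); print(n,nm,len(s),r,np.median(s[:,2]))
    m=(im[...,2]>im[...,0]+60); print('eraser',np.median(P[m],0)) 
c=snap('wrist','w0'); print(-c['R'].T@c['t'],c['R'],c['intrinsics'])
E
```

```text
s rest 92 [ 0.5347 -0.2217  0.147 ] [ 0.5345 -0.221   0.1466] [0.1443 0.1472 0.1488]
s knob 124 [ 0.4778 -0.2086  0.1742] [ 0.476  -0.2065  0.1732] [0.1709 0.1745 0.1766]
s box 631 ((483.9960632324219, -249.30657958984375), (138.1881561279297, 129.35107421875), 57.39571762084961) 0.05091578064654473
s board 2055 ((512.951171875, -206.47230529785156), (245.74575805664062, 169.83456420898438), 75.69649505615234) 0.014980330840127
eraser [ 0.48216836 -0.07069474  0.01277979]
t rest 124 [ 0.5338 -0.218   0.1479] [ 0.534  -0.2178  0.147 ] [0.1457 0.1479 0.1505]
t knob 139 [ 0.4769 -0.2034  0.1753] [ 0.4755 -0.203   0.1754] [0.1734 0.1753 0.1773]
t box 857 ((471.6034240722656, -245.1380157470703), (186.7080078125, 73.26236724853516), 86.35869598388672) 0.051514546620972025
t board 2896 ((512.8012084960938, -198.6398468017578), (259.57000732421875, 169.86155700683594), 75.71334838867188) 0.015330607723748255
eraser [ 0.47875414 -0.0708127   0.01297309]
[ 0.29098762 -0.44420372  0.37428072] [[ 0.41283046 -0.9108073  -0.00103733]
 [-0.86429791 -0.39210851  0.31502388]
 [-0.2873328  -0.12915489 -0.94908318]] [[310.38349937   0.         252.73172754]
 [  0.         310.38349937 190.22273991]
 [  0.           0.           1.        ]]
```

```bash
python3 -m handwheel '[{"tx":2.65,"ty":2.15,"rz":0.185,"hand":0},{"tx":2.65,"ty":2.15,"rz":0.185},{"tx":2.65,"ty":2.15,"rz":0.185},{"tx":2.65,"ty":2.15,"rz":0.185},{"tx":2.65,"ty":2.15,"rz":0.185},{"tx":2.65,"ty":2.15,"rz":0.185},{"tx":2.65,"ty":2.15,"rz":0.185},{"tx":2.65,"ty":2.15,"rz":0.185},{"tx":2.65,"ty":2.15,"rz":0.185},{"tx":2.65,"ty":2.15,"rz":0.185},{"tx":2.65,"ty":2.15,"rz":0.185},{"tx":2.65,"ty":2.15,"rz":0.185}]'; python3 -m handwheel '[{"rz":0.125},{"rz":0.125},{},{}]'
python3 - <<'E'
from h import *
c=snap('wrist','w1'); s=env.read_state(); print(s['ee_pos'],s['eef_rot'],s['joint_positions'],s['contact_force'],s['finger_gap'])
E
```

```text
[ 0.21674055 -0.47787419  0.23080865] [ 9.77421516e-01  2.11298154e-01 -1.10695905e-04 -5.08708665e-04] [-1.14499211e+00  1.26180681e-01 -4.02244617e-02  1.40543241e+00
 -1.41644171e-06  1.57079467e+00] [ 0.10776477 -0.7373551  -0.71007512] 1.0005569878406189schema error: expected keys tx, ty, tz, rx, ry, rz, hand
schema error: expected keys tx, ty, tz, rx, ry, rz, hand
```

View pics/w1.png

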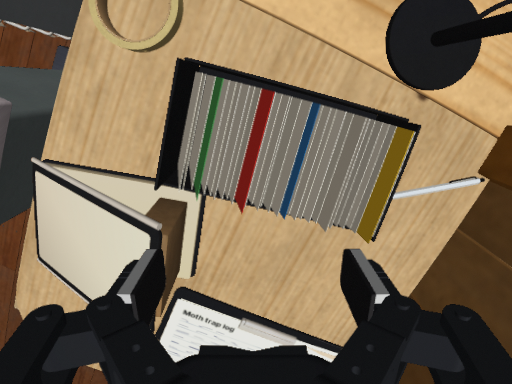

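The call was refused because every row needs all seven keys, so this is still the start view, over the papers. I'll retype the rows in full.

```bash
python3 -m handwheel '[{"tx":2.65,"ty":2.15,"tz":0,"rx":0,"ry":0,"rz":0.185,"hand":0},{"tx":2.65,"ty":2.15,"tz":0,"rx":0,"ry":0,"rz":0.185,"hand":0},{"tx":2.65,"ty":2.15,"tz":0,"rx":0,"ry":0,"rz":0.185,"hand":0},{"tx":2.65,"ty":2.15,"tz":0,"rx":0,"ry":0,"rz":0.185,"hand":0},{"tx":2.65,"ty":2.15,"tz":0,"rx":0,"ry":0,"rz":0.185,"hand":0},{"tx":2.65,"ty":2.15,"tz":0,"rx":0,"ry":0,"rz":0.185,"hand":0},{"tx":2.65,"ty":2.15,"tz":0,"rx":0,"ry":0,"rz":0.185,"hand":0},{"tx":2.65,"ty":2.15,"tz":0,"rx":0,"ry":0,"rz":0.185,"hand":0},{"tx":2.65,"ty":2.15,"tz":0,"rx":0,"ry":0,"rz":0.185,"hand":0},{"tx":2.65,"ty":2.15,"tz":0,"rx":0,"ry":0,"rz":0.185,"hand":0},{"tx":2.65,"ty":2.15,"tz":0,"rx":0,"ry":0,"rz":0.185,"hand":0},{"tx":2.65,"ty":2.15,"tz":0,"rx":0,"ry":0,"rz":0.185,"hand":0}]'; python3 -m handwheel '[{"tx":0,"ty":0,"tz":0,"rx":0,"ry":0,"rz":0.125,"hand":0},{"tx":0,"ty":0,"tz":0,"rx":0,"ry":0,"rz":0.125,"hand":0},{"tx":0,"ty":0,"tz":0,"rx":0,"ry":0,"rz":0,"hand":0},{"tx":0,"ty":0,"tz":0,"rx":0,"ry":0,"rz":0,"hand":0}]'
python3 - <<'E'
from h import *
c=snap('wrist','w2'); s=env.read_state(); print(s['ee_pos'],s['eef_rot'],s['joint_positions'],s['contact_force'],s['finger_gap'])
E
```

```text
time_s: 1.7
ee_pos: [0.5356, -0.2193, 0.2311]
eef_rot: [0.242, 0.97, 0.0, -0.0]
contact_force: [0.2, -0.8, -0.3]
finger_gap: -0.0
grasp_force: 0.0
time_s: 2.2
ee_pos: [0.5347, -0.2202, 0.2312]
eef_rot: [0.124, 0.992, 0.0, -0.0]
contact_force: [-0.0, 0.0, -0.5]
finger_gap: -0.001
grasp_force: 0.0
[ 0.53472068 -0.22019516  0.23123446] [ 1.23515800e-01  9.92342603e-01  1.61773567e-05 -7.28657971e-05] [-3.90629038e-01  2.28298179e-01  8.36748705e-02  1.42632212e+00
 -7.21111831e-06 -1.42964959e-01] [-0.05537913 -0.07246927 -0.06538356] 0.002501452219008521
```

View pics/w2.png

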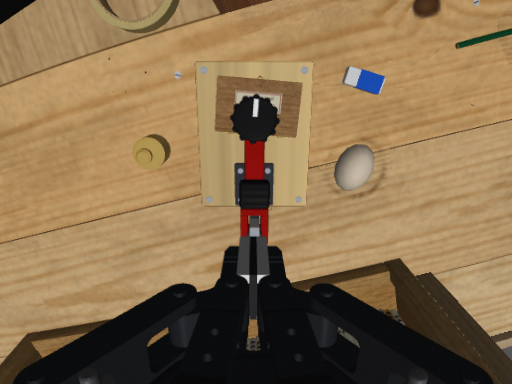

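The shut fingertips are at (253,245), the thumb rest at (254,193), the knob at (256,118) and the box lid around it. Alignment with the arm looks good.

```bash
cat >> h.py <<'E'
def meas(c,zr=(.09,.156),zk=(.1,.2),kq=(.478,-.207)):
    P=cloud(c);im=c['img'].astype(int);blk=im.max(2)<75;X=P
    u=np.array([.969,-.247]);v=np.array([.247,.969])
    for nm,q,r,w in(('rest',(.5345,-.2195),.02,6e-3),('knob',kq,.024,6e-3)):
        d=P[...,:2]-q
        m=blk&(np.hypot(d[...,0],d[...,1])<r)&(P[...,2]>.085)&(P[...,2]<.2)
        zt=np.percentile(P[m][:,2],75); m&=abs(P[...,2]-zt)<w
        s=P[m]; k=np.linalg.lstsq(np.c_[s[:,:2]-s[:,:2].mean(0),np.ones(len(s))],s[:,2],rcond=None)[0]
        vv,uu=np.nonzero(m); print(nm,len(s),s.mean(0).round(4),'med z',np.median(s[:,2]).round(4),'slope along',(k[:2]@u).round(3),'px',uu.mean().round(1),vv.mean().round(1))
    m=(P[...,2]>.045)&(P[...,2]<.058)&(abs(P[...,0]-.475)<.05)&(abs(P[...,1]+.205)<.05)&(im[...,0]>75)
    s=P[m]; print('box',len(s),np.median(s[:,2]).round(4),s.mean(0).round(4),[np.round(x,2) for x in cv2.minAreaRect((s[:,:2]*1000).astype(np.float32))[:2]])
    m=(abs(P[...,2]-.015)<.005)&(abs(P[...,0]-.5)<.1)&(abs(P[...,1]+.21)<.06);print('board',np.median(P[m][:,2]).round(4))
E
python3 - <<'E'
from h import *
w=load('w2');meas(w);meas(load('top0'))
b=load('top0');a=load('scene0')
print(two(w,(254,191),b,(264.7,190.1)))
E
```

```text
rest 829 [ 0.5335 -0.2185  0.1481] med z 0.1483 slope along 0.098 px 254.0 194.7
knob 1601 [ 0.4756 -0.2038  0.1755] med z 0.1757 slope along 0.113 px 254.3 119.5
box 3036 0.0521 [ 0.4707 -0.1977  0.0521] [array([ 475.66, -200.2 ]), array([85.57, 55.21])]
board 0.0161
rest 125 [ 0.5338 -0.2181  0.1479] med z 0.1479 slope along -0.01 px 264.8 190.1
knob 143 [ 0.477  -0.2036  0.1752] med z 0.1752 slope along 0.044 px 257.8 219.7
box 819 0.0516 [ 0.4726 -0.1969  0.0516] [array([ 474.33, -199.24]), array([84.73, 54.88])]
board 0.0154
(array([ 0.53488616, -0.21874259,  0.13487465]), np.float64(2.727277045085778e-05))
```

```bash
python3 -m handwheel '[{"tx":-0.07,"ty":0.13,"tz":-2,"rx":0,"ry":0,"rz":0,"hand":0},{"tx":0,"ty":0,"tz":-2,"rx":0,"ry":0,"rz":0,"hand":0},{"tx":0,"ty":0,"tz":-2,"rx":0,"ry":0,"rz":0,"hand":0},{"tx":0,"ty":0,"tz":-1.2,"rx":0,"ry":0,"rz":0,"hand":0},{"tx":0,"ty":0,"tz":0,"rx":0,"ry":0,"rz":0,"hand":0}]'; python3 -m handwheel '[{"tx":0,"ty":0,"tz":-0.3,"rx":0,"ry":0,"rz":0,"hand":0},{"tx":0,"ty":0,"tz":-0.3,"rx":0,"ry":0,"rz":0,"hand":0},{"tx":0,"ty":0,"tz":-0.3,"rx":0,"ry":0,"rz":0,"hand":0},{"tx":0,"ty":0,"tz":-0.3,"rx":0,"ry":0,"rz":0,"hand":0},{"tx":0,"ty":0,"tz":-0.3,"rx":0,"ry":0,"rz":0,"hand":0}]'; python3 -m handwheel '[{"tx":0,"ty":0,"tz":-0.3,"rx":0,"ry":0,"rz":0,"hand":0},{"tx":0,"ty":0,"tz":-0.3,"rx":0,"ry":0,"rz":0,"hand":0},{"tx":0,"ty":0,"tz":-0.3,"rx":0,"ry":0,"rz":0,"hand":0}]'
```

```text
time_s: 2.88
ee_pos: [0.5336, -0.2187, 0.1586]
eef_rot: [0.123, 0.992, 0.0, -0.001]
contact_force: [-0.1, 1.0, 0.2]
finger_gap: 0.002
grasp_force: 0.0
time_s: 3.5
ee_pos: [0.5342, -0.2189, 0.1446]
eef_rot: [0.123, 0.992, -0.0, 0.0]
contact_force: [-1.9, 0.4, 3.7]
finger_gap: 0.0
grasp_force: 2.0
time_s: 3.88
ee_pos: [0.5342, -0.2189, 0.1352]
eef_rot: [0.123, 0.992, -0.0, 0.0]
contact_force: [-0.8, 0.2, 3.8]
finger_gap: -0.0
grasp_force: 2.0
```

```bash
python3 -m handwheel '[{"tx":0,"ty":0,"tz":-0.3,"rx":0,"ry":0,"rz":0,"hand":0},{"tx":0,"ty":0,"tz":-0.3,"rx":0,"ry":0,"rz":0,"hand":0},{"tx":0,"ty":0,"tz":-0.3,"rx":0,"ry":0,"rz":0,"hand":0},{"tx":0,"ty":0,"tz":-0.3,"rx":0,"ry":0,"rz":0,"hand":0},{"tx":0,"ty":0,"tz":-0.3,"rx":0,"ry":0,"rz":0,"hand":0}]'; python3 -m handwheel '[{"tx":0,"ty":0,"tz":-0.15,"rx":0,"ry":0,"rz":0,"hand":0},{"tx":0,"ty":0,"tz":-0.15,"rx":0,"ry":0,"rz":0,"hand":0}]';  python3 -m handwheel '[{"tx":0,"ty":0,"tz":-0.1,"rx":0,"ry":0,"rz":0,"hand":0},{"tx":0,"ty":0,"tz":-0.1,"rx":0,"ry":0,"rz":0,"hand":0}]'; python3 -m handwheel '[{"tx":0,"ty":0,"tz":-0.1,"rx":0,"ry":0,"rz":0,"hand":0},{"tx":0,"ty":0,"tz":-0.1,"rx":0,"ry":0,"rz":0,"hand":0}]'
```

```text
time_s: 4.5
ee_pos: [0.5342, -0.2188, 0.1201]
eef_rot: [0.123, 0.992, -0.0, 0.0]
contact_force: [-0.2, 0.2, 3.8]
finger_gap: -0.001
grasp_force: 1.9
time_s: 4.75
ee_pos: [0.5342, -0.2188, 0.1172]
eef_rot: [0.123, 0.992, -0.0, 0.0]
contact_force: [-0.2, -0.4, 3.8]
finger_gap: 0.004
grasp_force: 1.8
time_s: 5.0
ee_pos: [0.5342, -0.2188, 0.1153]
eef_rot: [0.123, 0.992, 0.0, 0.0]
contact_force: [0.4, -0.7, 3.4]
finger_gap: 0.0
grasp_force: 1.8
time_s: 5.25
ee_pos: [0.5344, -0.2189, 0.1138]
eef_rot: [0.123, 0.992, -0.0, 0.0]
contact_force: [-1.0, 0.9, 7.2]
finger_gap: -0.002
grasp_force: 3.6
```

Contact is at about 0.115, as predicted. Now in smaller steps until 16–20 N.

```bash
for i in 1 2 ; do python3 -m handwheel '[{"tx":0,"ty":0,"tz":-0.1,"rx":0,"ry":0,"rz":0,"hand":0},{"tx":0,"ty":0,"tz":-0.1,"rx":0,"ry":0,"rz":0,"hand":0}]' | grep -E "ee_pos|contact"; done; python3 -m handwheel '[{"tx":0,"ty":0,"tz":-0.1,"rx":0,"ry":0,"rz":0,"hand":0}]'| grep -E "ee_pos|contact"
```

```text
ee_pos: [0.5347, -0.219, 0.1124]
contact_force: [-1.2, 0.5, 9.2]
ee_pos: [0.5352, -0.2191, 0.1108]
contact_force: [0.7, 0.6, 9.2]
ee_pos: [0.5355, -0.2192, 0.1099]
contact_force: [0.9, 0.1, 10.8]
```

```bash
python3 -m handwheel '[{"tx":0,"ty":0,"tz":-0.1,"rx":0,"ry":0,"rz":0,"hand":0}]'| grep -E "ee_pos|contact";python3 -m handwheel '[{"tx":0,"ty":0,"tz":-0.1,"rx":0,"ry":0,"rz":0,"hand":0}]'| grep -E "ee_pos|contact"; python3 -m handwheel '[{"tx":0,"ty":0,"tz":-0.1,"rx":0,"ry":0,"rz":0,"hand":0}]'| grep -E "ee_pos|contact"
```

```text
ee_pos: [0.5357, -0.2192, 0.1091]
contact_force: [0.8, 0.2, 11.9]
ee_pos: [0.5359, -0.2193, 0.1084]
contact_force: [1.6, 0.1, 12.8]
ee_pos: [0.5362, -0.2194, 0.1076]
contact_force: [2.6, 0.7, 12.7]
```

```bash
python3 -m handwheel '[{"tx":0,"ty":0,"tz":-0.1,"rx":0,"ry":0,"rz":0,"hand":0}]'| grep -E "ee_pos|contact";python3 -m handwheel '[{"tx":0,"ty":0,"tz":-0.1,"rx":0,"ry":0,"rz":0,"hand":0}]'| grep -E "ee_pos|contact"; python3 -m handwheel '[{"tx":0,"ty":0,"tz":0,"rx":0,"ry":0,"rz":0,"hand":0}]'| grep -E "ee_pos|contact"
```

```text
ee_pos: [0.5365, -0.2195, 0.1068]
contact_force: [2.2, 0.1, 14.0]
ee_pos: [0.5368, -0.2195, 0.106]
contact_force: [3.8, 0.4, 14.2]
ee_pos: [0.5368, -0.2196, 0.106]
contact_force: [3.2, 0.7, 13.7]
```

```bash
python3 -m handwheel '[{"tx":0,"ty":0,"tz":-0.1,"rx":0,"ry":0,"rz":0,"hand":0}]'| grep -E "ee_pos|contact";python3 -m handwheel '[{"tx":0,"ty":0,"tz":-0.1,"rx":0,"ry":0,"rz":0,"hand":0}]'| grep -E "ee_pos|contact"; python3 -m handwheel '[{"tx":0,"ty":0,"tz":0,"rx":0,"ry":0,"rz":0,"hand":0},{"tx":0,"ty":0,"tz":0,"rx":0,"ry":0,"rz":0,"hand":0}]'| grep -E "ee_pos|contact"
python3 - <<'E'
from h import *
meas(snap('wrist','w3'),kq=(.478,-.207))
E
```

```text
ee_pos: [0.5369, -0.2196, 0.1054]
contact_force: [1.8, 0.5, 18.2]
ee_pos: [0.537, -0.2196, 0.105]
contact_force: [0.8, 1.3, 20.5]
ee_pos: [0.537, -0.2196, 0.105]
contact_force: [0.2, 0.1, 18.7]
rest 3768 [ 0.5225 -0.2164  0.1866] med z 0.1869 slope along 0.039 px 249.1 355.4
knob 4879 [ 0.4801 -0.2049  0.1396] med z 0.1398 slope along 0.045 px 252.8 152.1
box 8663 0.0521 [ 0.4694 -0.1975  0.0521] [array([ 474.88, -199.57]), array([85.37, 57.02])]
board 0.0161
```

View pics/w3.png

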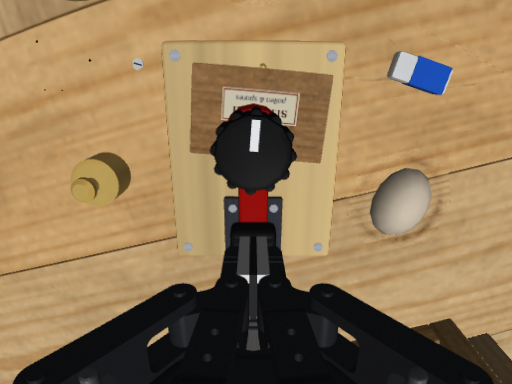

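The fingertips hold the rest down, with the knob at (253,150), the pointer at (255,136) and the box unmoved. The jaw has jammed at about 19 N. Next I'll lift off and measure the bound state.

```bash
python3 -m handwheel '[{"tx":0,"ty":0,"tz":0.4,"rx":0,"ry":0,"rz":0,"hand":0},{"tx":0,"ty":0,"tz":2,"rx":0,"ry":0,"rz":0,"hand":0},{"tx":0,"ty":0,"tz":3,"rx":0,"ry":0,"rz":0,"hand":0},{"tx":0,"ty":0,"tz":3,"rx":0,"ry":0,"rz":0,"hand":5.5},{"tx":0,"ty":0,"tz":3,"rx":0,"ry":0,"rz":0,"hand":5.5},{"tx":0,"ty":0,"tz":0,"rx":0,"ry":0,"rz":0,"hand":5.5},{"tx":0,"ty":0,"tz":0,"rx":0,"ry":0,"rz":0,"hand":5.5}]'
cat >> h.py <<'E'
def knob(c,kc=(.478,-.205),zlo=.12,zhi=.15):
    P=cloud(c);im=c['img'].astype(int)
    d=P[...,:2]-np.array(kc)
    m=(np.hypot(d[...,0],d[...,1])<.021)&(P[...,2]>zlo)&(P[...,2]<zhi)
    zt=np.percentile(P[m][:,2],60);m&=abs(P[...,2]-zt)<.0025
    s=P[m]; ctr,r=cv2.minEnclosingCircle((s[:,:2]*1000).astype(np.float32))
    q=s[np.hypot(*(s[:,:2]*1000-ctr).T)<12]
    k=np.linalg.lstsq(np.c_[q[:,:2]-np.array(ctr)/1000,np.ones(len(q))],q[:,2],rcond=None)[0]
    wm=m&(im.min(2)>140); w=P[wm][:,:2]; o=w.mean(0)*1000-ctr if len(w) else [0,0]
    b=(abs(P[...,2]-.051)<.007)&(abs(P[...,0]-.475)<.045)&(abs(P[...,1]+.202)<.045)&(im[...,0]>75)
    B=P[b]; kb=np.linalg.lstsq(np.c_[B[:,:2]-np.array(ctr)/1000,np.ones(len(B))],B[:,2],rcond=None)[0]
    print('knob top',np.round(ctr,1),'r',round(r,1),'mean',(s.mean(0)*1000).round(1),'z',round(k[2]*1e3,2),'slope',k[:2].round(3),'ptr deg',round(float(np.degrees(np.arctan2(o[1],o[0]))),1),len(w),'box z',round(np.median(B[:,2])*1e3,2),'diff',round((k[2]-np.median(B[:,2]))*1e3,2),'boxslope',kb[:2].round(3),len(B))
E
python3 - <<'E'
from h import *
for n in('wrist','top','scene'):
    c=snap(n,n+'4');knob(c)
E
```

```text
time_s: 8.05
ee_pos: [0.5337, -0.2186, 0.214]
eef_rot: [0.123, 0.992, 0.0, -0.001]
contact_force: [0.3, -0.3, -0.6]
finger_gap: 0.643
grasp_force: 0.0
knob top [ 481.6 -205.3] r 15.8 mean [ 481.  -205.3  140.5] z 140.74 slope [ 0.004 -0.002] ptr deg 161.6 72 box z 52.12 diff 88.62 boxslope [-0.001  0.   ] 3761Traceback (most recent call last):
  File "<stdin>", line 3, in <module>
  File "h.py", line 39, in knob
    zt=np.percentile(P[m][:,2],60);m&=abs(P[...,2]-zt)<.0025
    return _quantile_unchecked(
        a, q, axis, out, overwrite_input, method, keepdims, weights)
    return _ureduce(a,
                    func=_quantile_ureduce_func,
    ...<5 lines>...
                    overwrite_input=overwrite_input,
                    method=method)
    r = func(a, **kwargs)
    result = _quantile(arr,
                       quantiles=q,
    ...<2 lines>...
                       out=out,
                       weights=wgt)
    slices_having_nans = np.isnan(arr[-1, ...])
                                  ~~~^^^^^^^^^
IndexError: index -1 is out of bounds for axis 0 with size 0
```

```bash
python3 -m handwheel '[{"tx":-0.53,"ty":0.14,"tz":0,"rx":0,"ry":0,"rz":0.184,"hand":5.5},{"tx":-0.53,"ty":0.14,"tz":0,"rx":0,"ry":0,"rz":0.184,"hand":5.5},{"tx":-0.53,"ty":0.14,"tz":0,"rx":0,"ry":0,"rz":0.184,"hand":5.5},{"tx":-0.53,"ty":0.14,"tz":0,"rx":0,"ry":0,"rz":0.184,"hand":5.5},{"tx":-0.53,"ty":0.14,"tz":0,"rx":0,"ry":0,"rz":0.184,"hand":5.5},{"tx":-0.53,"ty":0.14,"tz":0,"rx":0,"ry":0,"rz":0.184,"hand":5.5},{"tx":-0.53,"ty":0.14,"tz":0,"rx":0,"ry":0,"rz":0.184,"hand":5.5},{"tx":-0.53,"ty":0.14,"tz":0,"rx":0,"ry":0,"rz":0.184,"hand":5.5},{"tx":-0.53,"ty":0.14,"tz":0,"rx":0,"ry":0,"rz":0.184,"hand":5.5},{"tx":-0.53,"ty":0.14,"tz":0,"rx":0,"ry":0,"rz":0.184,"hand":5.5},{"tx":0,"ty":0,"tz":0,"rx":0,"ry":0,"rz":0.184,"hand":5.5},{"tx":0,"ty":0,"tz":0,"rx":0,"ry":0,"rz":0.184,"hand":5.5}]'; python3 -m handwheel '[{"tx":0,"ty":0,"tz":0,"rx":0,"ry":0,"rz":0.092,"hand":5.5},{"tx":0,"ty":0,"tz":0,"rx":0,"ry":0,"rz":0,"hand":5.5},{"tx":0,"ty":0,"tz":0,"rx":0,"ry":0,"rz":0,"hand":5.5}]'
python3 - <<'E'
from h import *
s=env.read_state();print(s['ee_pos'],s['joint_positions'])
c=snap('wrist','w5');knob(c,(.481,-.205))
E
```

```text
time_s: 9.65
ee_pos: [0.4805, -0.2046, 0.2141]
eef_rot: [0.833, -0.554, -0.001, 0.0]
contact_force: [0.3, 0.6, -0.3]
finger_gap: 0.648
grasp_force: 0.0
time_s: 10.02
ee_pos: [0.4809, -0.2047, 0.2147]
eef_rot: [0.855, -0.518, -0.001, 0.0]
contact_force: [-0.3, -0.4, 0.4]
finger_gap: 0.643
grasp_force: 0.0
[ 0.480872   -0.20470105  0.21467259] [-4.02450370e-01  1.22565688e-01 -7.95647528e-02  1.36979719e+00
 -3.87304557e-06 -2.45508886e+00]
knob top [ 481.8 -204.9] r 15.7 mean [ 481.9 -205.9  140.4] z 140.74 slope [-0.012 -0.002] ptr deg 163.6 57 box z 52.14 diff 88.6 boxslope [-0.01   0.007] 2424
```

View pics/w5.png

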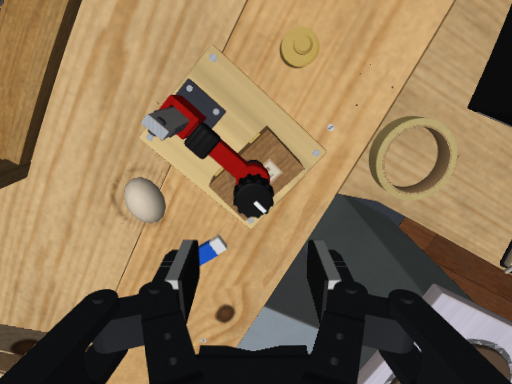

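The knob is at (254,195), between the open fingers, and stands clear of everything. The reading repeats: knob at (481.7, −205), 88.6 mm above the lid, so about 8 N. Descend and grip.

```bash
python3 -m handwheel '[{"tx":0.07,"ty":-0.02,"tz":-2,"rx":0,"ry":0,"rz":0,"hand":5.5},{"tx":0,"ty":0,"tz":-2.5,"rx":0,"ry":0,"rz":0,"hand":5.5},{"tx":0,"ty":0,"tz":-2.5,"rx":0,"ry":0,"rz":0,"hand":5.5},{"tx":0,"ty":0,"tz":-2,"rx":0,"ry":0,"rz":0,"hand":5.5},{"tx":0,"ty":0,"tz":-1,"rx":0,"ry":0,"rz":0,"hand":5.5},{"tx":0,"ty":0,"tz":-0.7,"rx":0,"ry":0,"rz":0,"hand":5.5},{"tx":0,"ty":0,"tz":0,"rx":0,"ry":0,"rz":0,"hand":5.5}]'; python3 -m handwheel '[{"tx":0,"ty":0,"tz":0,"rx":0,"ry":0,"rz":0,"hand":4},{"tx":0,"ty":0,"tz":0,"rx":0,"ry":0,"rz":0,"hand":3.6},{"tx":0,"ty":0,"tz":0,"rx":0,"ry":0,"rz":0,"hand":3.3},{"tx":0,"ty":0,"tz":0,"rx":0,"ry":0,"rz":0,"hand":3}]'; python3 -m handwheel '[{"tx":0,"ty":0,"tz":0,"rx":0,"ry":0,"rz":0,"hand":2.8},{"tx":0,"ty":0,"tz":0,"rx":0,"ry":0,"rz":0,"hand":2.8},{"tx":0,"ty":0,"tz":0,"rx":0,"ry":0,"rz":0,"hand":2.8}]'; python3 -c "
from h import *
print(env.read_state()['moment'])"
```

```text
time_s: 10.95
ee_pos: [0.4819, -0.205, 0.1083]
eef_rot: [0.856, -0.517, -0.0, 0.0]
contact_force: [1.0, 0.0, 0.8]
finger_gap: 0.644
grasp_force: 0.0
time_s: 11.45
ee_pos: [0.4815, -0.2052, 0.1085]
eef_rot: [0.856, -0.517, -0.0, 0.0]
contact_force: [-1.9, -0.8, 2.3]
finger_gap: 0.348
grasp_force: 1.0
time_s: 11.82
ee_pos: [0.4813, -0.2053, 0.1085]
eef_rot: [0.856, -0.517, -0.0, 0.001]
contact_force: [-5.0, -2.4, 4.3]
finger_gap: 0.326
grasp_force: 18.7
[-0.37612872  1.01227192 -0.03594077]
```

```bash
python3 -m handwheel '[{"tx":-0.05,"ty":-0.02,"tz":0.04,"rx":0,"ry":0,"rz":0,"hand":2.5},{"tx":0,"ty":0,"tz":0,"rx":0,"ry":0,"rz":0,"hand":2.5},{"tx":0,"ty":0,"tz":0,"rx":0,"ry":0,"rz":0,"hand":2.5}]'; python3 -m handwheel '[{"tx":0,"ty":0,"tz":-0.008,"rx":0,"ry":0,"rz":-0.1,"hand":2.5},{"tx":0,"ty":0,"tz":-0.008,"rx":0,"ry":0,"rz":-0.1,"hand":2.5},{"tx":0,"ty":0,"tz":-0.008,"rx":0,"ry":0,"rz":-0.1,"hand":2.5},{"tx":0,"ty":0,"tz":-0.008,"rx":0,"ry":0,"rz":-0.1,"hand":2.5}]'; python3 -c "
from h import *
s=env.read_state();print(s['moment'],s['joint_positions'][5])"
```

```text
time_s: 12.2
ee_pos: [0.4813, -0.2053, 0.1088]
eef_rot: [0.856, -0.517, 0.0, 0.0]
contact_force: [-4.8, -2.5, 3.8]
finger_gap: 0.324
grasp_force: 58.8
time_s: 12.7
ee_pos: [0.4813, -0.2051, 0.1085]
eef_rot: [0.735, -0.678, -0.0, -0.0]
contact_force: [-3.9, -1.2, 4.6]
finger_gap: 0.322
grasp_force: 58.8
[-0.14842482  0.79299745  0.09366394] -2.054150402796487
```

```bash
python3 -m handwheel '[{"tx":-0.04,"ty":-0.01,"tz":0.05,"rx":0,"ry":0,"rz":-0.1,"hand":2.5},{"tx":0,"ty":0,"tz":-0.006,"rx":0,"ry":0,"rz":-0.1,"hand":2.5},{"tx":0,"ty":0,"tz":-0.006,"rx":0,"ry":0,"rz":-0.1,"hand":2.5},{"tx":0,"ty":0,"tz":-0.006,"rx":0,"ry":0,"rz":-0.1,"hand":2.5},{"tx":0,"ty":0,"tz":-0.006,"rx":0,"ry":0,"rz":-0.1,"hand":2.5},{"tx":0,"ty":0,"tz":-0.006,"rx":0,"ry":0,"rz":-0.1,"hand":2.5}]'; python3 -c "
from h import *
s=env.read_state();print(s['moment'],s['joint_positions'][5])";  python3 -m handwheel '[{"tx":0,"ty":0,"tz":-0.008,"rx":0,"ry":0,"rz":-0.1,"hand":2.5},{"tx":0,"ty":0,"tz":-0.008,"rx":0,"ry":0,"rz":-0.1,"hand":2.5},{"tx":0,"ty":0,"tz":-0.008,"rx":0,"ry":0,"rz":-0.1,"hand":2.5},{"tx":0,"ty":0,"tz":-0.008,"rx":0,"ry":0,"rz":-0.1,"hand":2.5}]'; python3 -c "
from h import *
s=env.read_state();print(s['moment'],s['joint_positions'][5])"
```

```text
time_s: 13.45
ee_pos: [0.4812, -0.2051, 0.1083]
eef_rot: [-0.502, 0.865, 0.0, 0.0]
contact_force: [-1.6, -1.3, 1.5]
finger_gap: 0.321
grasp_force: 58.9
[-0.22836321  0.34516727  0.12492957] -1.4546257167618044
time_s: 13.95
ee_pos: [0.4813, -0.2051, 0.108]
eef_rot: [-0.32, 0.947, 0.0, 0.0]
contact_force: [-1.6, -1.3, 1.9]
finger_gap: 0.32
grasp_force: 58.9
[-0.16008456  0.34609093  0.11806742] -1.0546295108572206
```

```bash
python3 -m handwheel '[{"tx":0,"ty":0,"tz":0.01,"rx":0,"ry":0,"rz":-0.1,"hand":2.5},{"tx":0,"ty":0,"tz":-0.008,"rx":0,"ry":0,"rz":-0.1,"hand":2.5},{"tx":0,"ty":0,"tz":-0.008,"rx":0,"ry":0,"rz":-0.1,"hand":2.5},{"tx":0,"ty":0,"tz":-0.008,"rx":0,"ry":0,"rz":-0.1,"hand":2.5},{"tx":0,"ty":0,"tz":-0.008,"rx":0,"ry":0,"rz":-0.1,"hand":2.5},{"tx":0,"ty":0,"tz":-0.008,"rx":0,"ry":0,"rz":-0.1,"hand":2.5},{"tx":0,"ty":0,"tz":0,"rx":0,"ry":0,"rz":0,"hand":2.5}]'; python3 -c "
from h import *
s=env.read_state();print(s['moment'],s['joint_positions'][5])"; python3 -m handwheel '[{"tx":0,"ty":0,"tz":0,"rx":0,"ry":0,"rz":0,"hand":3.2},{"tx":0,"ty":0,"tz":0,"rx":0,"ry":0,"rz":0,"hand":4},{"tx":0,"ty":0,"tz":0,"rx":0,"ry":0,"rz":0,"hand":5.5},{"tx":0,"ty":0,"tz":0,"rx":0,"ry":0,"rz":0,"hand":5.5},{"tx":0,"ty":0,"tz":2,"rx":0,"ry":0,"rz":0,"hand":5.5},{"tx":0,"ty":0,"tz":3,"rx":0,"ry":0,"rz":0,"hand":5.5},{"tx":0,"ty":0,"tz":3,"rx":0,"ry":0,"rz":0,"hand":5.5},{"tx":0,"ty":0,"tz":2.65,"rx":0,"ry":0,"rz":0,"hand":5.5},{"tx":0,"ty":0,"tz":0,"rx":0,"ry":0,"rz":0,"hand":5.5},{"tx":0,"ty":0,"tz":0,"rx":0,"ry":0,"rz":0,"hand":5.5}]'
python3 - <<'E'
from h import *
for i in range(3):
    c=snap('wrist','w6');knob(c,(.481,-.205))
E
```

```text
time_s: 14.82
ee_pos: [0.4813, -0.2051, 0.1077]
eef_rot: [-0.028, 1.0, 0.0, 0.0]
contact_force: [-1.6, -0.6, 0.5]
finger_gap: 0.317
grasp_force: 58.9
[-0.06726635  0.14267833 -0.06389757] -0.45865487107457725
time_s: 16.08
ee_pos: [0.4807, -0.2052, 0.2136]
eef_rot: [-0.027, 1.0, 0.0, -0.0]
contact_force: [-0.5, -0.3, -0.8]
finger_gap: 0.646
grasp_force: 0.0
knob top [ 481.9 -205.7] r 15.6 mean [ 481.2 -205.6  139.1] z 139.44 slope [0.    0.009] ptr deg 46.0 58 box z 52.17 diff 87.27 boxslope [ 0.001 -0.   ] 3495
knob top [ 482.  -205.5] r 15.7 mean [ 481.3 -205.6  139.1] z 139.42 slope [0.001 0.001] ptr deg 46.8 50 box z 52.2 diff 87.22 boxslope [ 0.003 -0.001] 3501
knob top [ 481.9 -205.4] r 15.8 mean [ 481.3 -205.5  139.2] z 139.49 slope [ 0.    -0.001] ptr deg 44.8 58 box z 52.16 diff 87.32 boxslope [ 0.002 -0.001] 3506
```

View pics/w6.png

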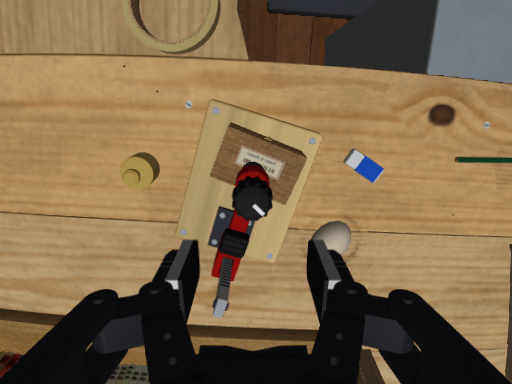

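The pointer has gone from 163° to 46° (2.04 rad, no slip). The knob-to-lid gap is 87.27 mm, so about 16.4 N, and the box and bystanders are in place. I'll add 0.4 rad to centre at about 18 N.

```bash
python3 -m handwheel '[{"tx":0,"ty":0,"tz":-3,"rx":0,"ry":0,"rz":0,"hand":5.5},{"tx":0,"ty":0,"tz":-3,"rx":0,"ry":0,"rz":0,"hand":5.5},{"tx":0,"ty":0,"tz":-2.6,"rx":0,"ry":0,"rz":0,"hand":5.5},{"tx":0,"ty":0,"tz":-1.3,"rx":0,"ry":0,"rz":0,"hand":5.5},{"tx":0,"ty":0,"tz":-0.65,"rx":0,"ry":0,"rz":0,"hand":5.5},{"tx":0,"ty":0,"tz":0,"rx":0,"ry":0,"rz":0,"hand":4},{"tx":0,"ty":0,"tz":0,"rx":0,"ry":0,"rz":0,"hand":3.5},{"tx":0,"ty":0,"tz":0,"rx":0,"ry":0,"rz":0,"hand":3.2},{"tx":0,"ty":0,"tz":0,"rx":0,"ry":0,"rz":0,"hand":2.9},{"tx":0,"ty":0,"tz":0,"rx":0,"ry":0,"rz":0,"hand":2.5},{"tx":0,"ty":0,"tz":0,"rx":0,"ry":0,"rz":0,"hand":2.5}]'
```

```text
time_s: 17.6
ee_pos: [0.4812, -0.2053, 0.1094]
eef_rot: [-0.027, 1.0, -0.0, 0.0]
contact_force: [0.7, 1.0, 4.3]
finger_gap: 0.32
grasp_force: 58.8
```

```bash
python3 -m handwheel '[{"tx":0,"ty":0,"tz":0.02,"rx":0,"ry":0,"rz":-0.1,"hand":2.5},{"tx":0,"ty":0,"tz":0,"rx":0,"ry":0,"rz":-0.1,"hand":2.5},{"tx":0,"ty":0,"tz":-0.01,"rx":0,"ry":0,"rz":-0.1,"hand":2.5},{"tx":0,"ty":0,"tz":-0.01,"rx":0,"ry":0,"rz":-0.1,"hand":2.5},{"tx":0,"ty":0,"tz":0,"rx":0,"ry":0,"rz":0,"hand":2.5}]';  python3 -m handwheel '[{"tx":0,"ty":0,"tz":0,"rx":0,"ry":0,"rz":0,"hand":3.2},{"tx":0,"ty":0,"tz":0,"rx":0,"ry":0,"rz":0,"hand":4},{"tx":0,"ty":0,"tz":0,"rx":0,"ry":0,"rz":0,"hand":5.5},{"tx":0,"ty":0,"tz":0,"rx":0,"ry":0,"rz":0,"hand":5.5},{"tx":0,"ty":0,"tz":2,"rx":0,"ry":0,"rz":0,"hand":5.5},{"tx":0,"ty":0,"tz":3,"rx":0,"ry":0,"rz":0,"hand":5.5},{"tx":0,"ty":0,"tz":3,"rx":0,"ry":0,"rz":0,"hand":5.5},{"tx":0,"ty":0,"tz":2.65,"rx":0,"ry":0,"rz":0,"hand":5.5},{"tx":0,"ty":0,"tz":0,"rx":0,"ry":0,"rz":0,"hand":5.5},{"tx":0,"ty":0,"tz":0,"rx":0,"ry":0,"rz":0,"hand":5.5}]'
python3 - <<'E'
from h import *
for i in range(4):
    c=snap('wrist','w7');knob(c,(.481,-.205))
E
```

```text
time_s: 18.23
ee_pos: [0.4812, -0.2055, 0.1092]
eef_rot: [0.172, 0.985, -0.0, 0.0]
contact_force: [0.8, -0.8, 4.0]
finger_gap: 0.32
grasp_force: 58.8
time_s: 19.48
ee_pos: [0.4807, -0.2052, 0.2145]
eef_rot: [0.172, 0.985, 0.0, -0.0]
contact_force: [-0.4, 0.5, 0.0]
finger_gap: 0.644
grasp_force: 0.0
knob top [ 482.2 -205.5] r 15.6 mean [ 481.4 -205.2  138.8] z 139.17 slope [-0. -0.] ptr deg 23.5 57 box z 52.19 diff 86.98 boxslope [ 0.002 -0.001] 3542
knob top [ 482.3 -205.6] r 15.6 mean [ 481.4 -205.3  138.9] z 139.19 slope [0.005 0.003] ptr deg 25.7 49 box z 52.18 diff 87.01 boxslope [ 0.    -0.002] 3559
knob top [ 482.1 -205.5] r 15.7 mean [ 481.4 -205.4  138.9] z 139.23 slope [-0.006  0.01 ] ptr deg 24.1 55 box z 52.22 diff 87.01 boxslope [-0.001  0.   ] 3549
knob top [ 482.2 -205.5] r 15.6 mean [ 481.4 -205.3  138.8] z 139.19 slope [-0.001  0.   ] ptr deg 23.7 53 box z 52.22 diff 86.97 boxslope [ 0.001 -0.001] 3558
```

The gap is now 87.0 mm, so about 18 N. The box is flat and the hand is clear, so I'll hand in.

```bash
python3 -c "
from bench import workorder
print(workorder.finish_job())"
```

```text
the job is handed in; nothing more can be done
None
```

The job is handed in: the jaw is bound, the knob was tightened about 2.4 rad, and the foot presses the box with an estimated 18 N (from the knob-to-lid gap; the judge gave no verdict), with the box flat and the hand clear.

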